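# Sweep loose components into the catch tray

## Task

Clear the three loose electronic components off the bench: using the fingertips like a brush, push each of them along the bench top through the open side of the catch tray, until all three lie inside it, past its open edge. Push only - do not pick any of them up - and leave the jar, the breadboard and the multimeter where they are.

Things in the scene. Friction and masses are not known exactly. Their poses are not given: they have to be found in the camera images.
- tray: Catch tray fixed to the bench: aluminium walls 25 mm high and 5 mm thick on three sides, no wall and no sill on the fourth (its floor is a paper-thin sheet level with the bench). Inside 120 mm deep (x) by 180 mm wide (y). Origin on the bench at the middle of the inside floor; z up; the open side faces its own -x, which is roughly the robot's right (world -y), turned up to 17 degrees either way.
- tray_mouth (a point): Middle of the tray's open edge, at bench level; 60 mm from the tray's origin towards its -x. Axes parallel to the tray's: +x points into the tray, y runs along the 180 mm open edge.
- relay: Loose black relay, a block 28 mm (x) by 22 mm (y) by 20 mm high with stub pins on its +x end (for looks only, 3.5 mm long), about 22 g. Origin at the centre of its underside, z up. It slides on the bench.
- terminal: Loose grey screw terminal block, 16 mm (x) by 36 mm (y) by 18 mm high with three screw heads on top, about 20 g. Origin at the centre of its underside, z up. It slides on the bench.
- transformer: Loose black potted transformer with a grey top, a block 36 mm (x) by 30 mm (y) by 26 mm high, about 80 g. Origin at the centre of its underside, z up. It slides on the bench.
- jar: Bystander: small closed jar with a white cap, standing in the same row as the components, 36 mm across and 45 mm tall, about 90 g, loose. Origin at the centre of its underside. The jar and the three components stand in one row along x, about 65 mm apart centre to centre, in any order, each somewhere in a 90 mm span of y; the bench between this row and the tray is free.
- breadboard: Bystander: white solderless breadboard lying loose on the bench beyond the row, 55 mm (x) by 165 mm (y) by 10 mm high. Origin at the centre of its underside.
- meter: Bystander: grey hand multimeter lying loose on its back to the robot's right of the row, 150 mm (x) by 75 mm (y) by 34 mm high, dial to 41 mm. Origin at the centre of its underside.

How it is judged:
By the outcome, as a careful person would: the job done as asked, in the order asked, and still so for the second after the job is handed in, with the robot touching nothing.
It also fails if it takes over 72 s, if anything falls off the work surface, if the arm or the gripper's body presses on something with over 40 N, if the wrist force passes 120 N, or if a joint passes its speed limit or range.

## Robot

A 6-joint arm with a two-finger parallel gripper is mounted at the origin on the work surface. World frame = base frame: x ahead of the robot, y to its left, z up, the work surface at z = 0. Lengths are in m, angles in rad, forces in N, time in s.
With the tool pointing down it reaches from about 0.425 to 0.95 m from the base axis. Payload 3.5 kg.
Tool frame: the origin (TCP) lies midway between the tips of the shut fingers; the grasp point (between the pads) lies ctrl.grasp_offset behind it (ctrl.grasp_offset is the distance from the TCP to the grasp point, in m); x points along the fingers, y is the direction in which the jaws open and shut, and the axes are right-handed (so a half turn about x gives the same grasp; the last joint's range is limited). The gripper opens to 85 mm and grips with 20 to 120 N. Pads are 22 mm wide; open, the fingers measure 114 mm over their backs; the gripper's body (76 mm by 85 mm) begins 54 mm behind the grasp point. The pads swing forward as they close: fully open they stand 13 mm farther back than shut.
Start: joints at [1.158, 0.286, 1.577, -0, 1.279, -0.15], TCP at [0.175, 0.652, 0.231] pointing down, gripper open.
Joint ranges: [-2.77, 2.77], [-0.9, 2.22], [0.21, 2.48], [-1.53, 4.67], [0.24, 2.81], [-2.84, 2.84]. Speed limits (rad/s): [2.79, 2.79, 3.14, 3.14, 3.14, 3.14].

## Interface

Orientations are given as a unit quaternion [x, y, z, w].
In Python, from plant import readout, read_camera, sign_off, ctrl gives the robot as it stands.
- The arm moves only by the tool drive_tool, never from a script. Its argument "steps" is a list of rows, each a list of 5 numbers: the shift along the tool's x, y, z in cm, then the turn about the tool's x in degrees, then the opening, from 0 (shut) to 1 (fully open). A call has 1 to 10 rows; each row shifts and turns the commanded pose from where the row before left it, along the tool's axes as they then stand; what a row does not reach is not made up. A row lasts 1/10 s, in which the tool goes at most 50 mm and 8.59 degrees, less where a joint would pass 70% of its speed; a pose out of reach is approached as far as the arm can. A call is refused whole if a number of a shift passes 5 or a number of a turn 8.59, either way. A call with a gripper value outside its range is refused whole. The fingers move at their own pace and stop on an object; "force" is the grip in N (left out, the last holds). Time passes only in rows, so rows that do not move let the fingers close. It gives the time, the measured TCP pose, the force and the opening at its end, in the units of the state.
- readout.get_state(): the state, without advancing time (a new reading comes with each control period).
- read_camera(name): name is "side" or "top" or "wrist"; returns a dict with "frame" (384x512x3 uint8, red, green, blue), "vertical_fov" (degrees; the focal length in pixels is half the picture's height over the tangent of half this angle, whatever the lens; pixels are square), "cx", "cy" (the principal point, pixels), "eye" and "orientation" of the camera in the world. Camera axes: x right, y up, looking along -z (the intrinsics and any distortion apply to the point x, -y, -z); pixel columns grow to the right and rows downward; lengths in m; the calibration is good to about 2 mm. A picture is of the moment at which its call begins. There is no depth.
- sign_off(): hands the job in, once; it reports no verdict.
The state is a dict: "time": time; "qpos": joint angles; "dq": joint speeds; "joint_efforts": joint torques, N m; "eef_pos": TCP position; "tcp_rot": TCP orientation; "contact_force": force on the tool from outside, world axes, zero at the start; "wrist_torque": the same for the moment, N m; "opening": opening from 0.0 (shut) to 1.0 (fully open).
Only numpy, scipy, OpenCV 4.12 (cv2) and the standard library are available. Lean on these libraries where they do the work, as an engineer would, in place of code of your own. Each camera call takes 0.05 s, during which the arm holds its last target. There are 200 camera calls.

## Working session

There is one attempt and no reset: what is moved stays moved. The work goes in short steps, Python scripts to look and compute and a tool call to move; the robot and the scene stay as the last step left them, time stands still between calls to the robot, and variables do not carry over. Pictures are saved under pics/ and viewed, about 8 in all and at most 12, crops included, and the job is handed in when it is done.

Besides the shell and the picture viewer there is one more tool, called after "Emit:" as name(argument=value, ...) on one line, values as JSON. drive_tool: Moves the arm, as the interface text tells. Its arguments: {"type":"object","properties":{"steps":{"type":"array","items":{"type":"array","items":{"type":"number"}}},"force":{"type":"number"}},"required":["steps"]}

```bash
mkdir -p pics; ls; cat > h.py <<'E'
import numpy as np, cv2
from scipy.spatial.transform import Rotation as R
from plant import readout, read_camera, sign_off, ctrl
def cam(n):
    c=read_camera(n); c['f']=192/np.tan(np.radians(c['vertical_fov'])/2); return c
def px2w(c,u,v,z):
    d=R.from_quat(c['orientation']).apply([(u-c['cx'])/c['f'],-(v-c['cy'])/c['f'],-1]); e=np.array(c['eye'])
    return e+d*(z-e[2])/d[2]
def save(c,n): cv2.imwrite('pics/'+n,cv2.cvtColor(c['frame'],cv2.COLOR_RGB2BGR))
E
python3 - <<'E'
from h import *
import pickle
for n in('top','side'):
    c=cam(n); save(c,n+'1.png'); pickle.dump(c,open(n+'.pkl','wb')); print({k:v for k,v in c.items() if k!='frame'})
s=readout.get_state(); print(s, ctrl.grasp_offset)
print(R.from_quat(s['tcp_rot']).as_matrix())
E
```

```text
pics
{'vertical_fov': 50.490341749029255, 'cx': 255.9572741734012, 'cy': 194.32455502078722, 'eye': array([ 0.41946724, -0.05543937,  1.11151737]), 'orientation': array([ 0.05073229, -0.05613313, -0.70055755,  0.70957341]), 'f': np.float64(407.1872011018583)}
{'vertical_fov': 45.93603520134747, 'cx': 256.26443631352043, 'cy': 188.90786623408033, 'eye': array([ 0.52906464, -0.86883984,  0.58318569]), 'orientation': array([ 0.47762708, -0.0245772 , -0.03582695,  0.87748776]), 'f': np.float64(453.0265730185267)}
{'time': 0.1, 'qpos': array([ 1.15800874e+00,  2.87095830e-01,  1.57802400e+00, -2.53350344e-05,
        1.27861277e+00, -1.50000793e-01]), 'dq': array([-4.26412098e-04, -3.91537425e-03, -2.56665956e-03,  5.64544521e-04,
        1.78650475e-03, -1.65586779e-05]), 'joint_efforts': array([ 9.68665227e-04, -4.07297266e+01, -2.93698686e+01, -1.49486823e-04,
        3.46467998e-03,  2.33991693e-05]), 'eef_pos': array([0.17508323, 0.65128238, 0.23007657]), 'tcp_rot': array([ 0.09191023,  0.70121353, -0.09336865,  0.70080981]), 'contact_force': array([ 0.31136082, -0.06312543,  0.61403818]), 'wrist_torque': array([0.01640303, 0.03216675, 0.02077369]), 'opening': 1.0020824909841437} 0.0187
[[-8.36246555e-04  2.59764722e-01  9.65671575e-01]
 [-1.96993639e-03  9.65669611e-01 -2.59765900e-01]
 [-9.99997710e-01 -2.11953991e-03 -2.95817906e-04]]
```

View pics/top1.png

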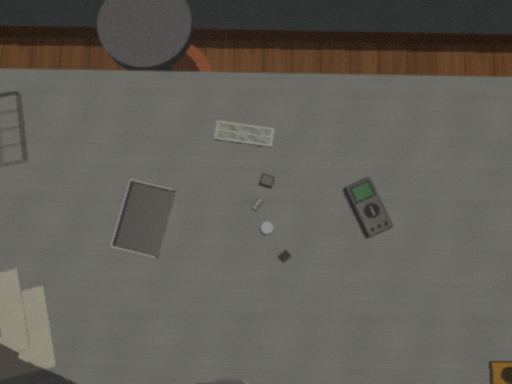

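View pics/side1.png

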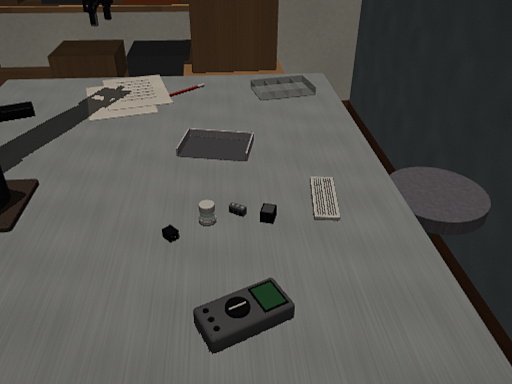

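The top view shows, from far to near, the transformer (267,181), terminal (258,204), jar (267,228) and relay (285,256). The tray is at about (145,218) with its mouth on the right, the meter is at right and the breadboard is above. The side view shows the same order. I'll enlarge both.

```bash
python3 - <<'E'
from h import *
import pickle
c=pickle.load(open('top.pkl','rb'))
a=c['frame'][165:275,100:300][:,:,::-1]
a=cv2.resize(a,None,fx=4,fy=4,interpolation=cv2.INTER_CUBIC)
cv2.imwrite('pics/crop1.png',cv2.convertScaleAbs(a,alpha=1.6))
for n,u,v,z in[('relay',284.5,256,.02),('jar',267,228,.045),('term',258,204,.018),('trafo',267,181,.026),('mouth a',174,190,.025),('mouth b',157,256,.025),('back a',132,181,.025),('back b',113,248,.025),('bb',244,134,.01),('meter',368,208,.035)]:
    print(n,px2w(c,u,v,z).round(3))
E
```

```text
relay [ 0.421 -0.14   0.02 ]
jar [ 0.493 -0.093  0.045]
term [ 0.56  -0.069  0.018]
trafo [ 0.622 -0.092  0.026]
mouth a [0.594 0.159 0.025]
mouth b [0.417 0.196 0.025]
back a [0.617 0.273 0.025]
back b [0.437 0.313 0.025]
bb [ 0.758 -0.027  0.01 ]
meter [ 0.551 -0.362  0.035]
```

View pics/crop1.png

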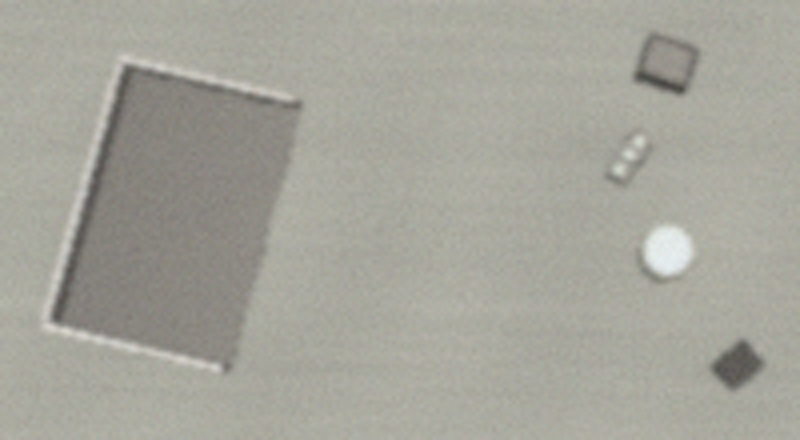

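The crop shows the floor corners of the mouth at crop pixels (300,103) and (232,370). Component tops are at: transformer (669,60), terminal (628,156), jar (668,249) and relay (738,365). Positions and spacing match the stated sizes: row pitch about 65–70 mm, mouth about 0.18 m.

Next I'll compute the plan numbers while making the first transfer leg.

```bash
cat >> h.py <<'E'
def go(x,y,z,yaw=None):
    "tool-axis shift (cm) and turn (deg) to world target; yaw = heading of the push (opposite tool z)"
    s=readout.get_state(); M=R.from_quat(s['tcp_rot']).as_matrix(); p=s['eef_pos']
    h=np.degrees(np.arctan2(-M[1,2],-M[0,2]))
    print('t',round(s['time'],2),'tcp',p.round(4),'head',h.round(1),'F',s['contact_force'].round(1),'op',round(s['opening'],2),'| shift cm',(M.T@(np.array([x,y,z])-p)*100).round(2),'turn',None if yaw is None else round(h-yaw,1))
E
python3 - <<'E'
from h import *
import pickle
c=pickle.load(open('top.pkl','rb'))
P={}
for n,u,v,z in[('relay',738,365,.02),('jar',668,249,.045),('term',628,156,.018),('trafo',669,60,.026),('ma',300,103,0),('mb',232,370,0)]:
    P[n]=px2w(c,100+u/4-.4,165+v/4-.4,z)[:2]; print(n,P[n].round(4))
e=P['ma']-P['mb']; print(np.linalg.norm(e)); e/=np.linalg.norm(e); xt=np.array([-e[1],e[0]]); print('xt',xt,np.degrees(np.arctan2(xt[1],xt[0])))
for n,l,d in[('relay',.045,.07),('term',.092,.07),('trafo',.138,.06)]:
    g=P['mb']+e*l+xt*d; v=g-P[n]; L=np.linalg.norm(v); v/=L
    print(n,'goal',g.round(4),'head',np.degrees(np.arctan2(v[1],v[0])).round(1),'start tcp',(P[n]-v*.043).round(4),'len',L.round(3))
E
```

```text
relay [ 0.4219 -0.1394]
jar [ 0.4963 -0.0915]
term [ 0.5608 -0.0648]
trafo [ 0.6258 -0.0918]
ma [0.597  0.1618]
mb [0.4144 0.1998]
0.18651234780187864
xt [0.20379225 0.97901416] 78.24119262969609
relay goal [0.4728 0.2592] head 82.7 start tcp [ 0.4164 -0.1821] len 0.402
term goal [0.5188 0.2496] head 97.6 start tcp [ 0.5665 -0.1075] len 0.317
trafo goal [0.5618 0.2304] head 101.2 start tcp [ 0.6342 -0.134 ] len 0.329
```

Emit:
drive_tool(steps=[[0, -2.3, 4.3, 0, 0.15], [0, -2.3, 4.3, 0, 0.15], [0, -2.3, 4.3, 0, 0.15], [0, -2.3, 4.3, 0, 0.15], [0, -2.3, 4.3, 0, 0.15], [0, -2.3, 4.3, 0, 0.15], [0, -2.3, 4.3, 0, 0.15], [0, -2.3, 4.3, 0, 0.15], [0, -2.3, 4.3, 0, 0.15], [0, -2.3, 4.3, 0, 0.15]], force=40)

```text
time: 1.1
eef_pos: [0.5317, 0.3163, 0.2308]
tcp_rot: [0.093, 0.701, -0.093, 0.701]
contact_force: [1.1, 1.5, -0.1]
opening: 0.153
```

Emit:
drive_tool(steps=[[0, 0, 0, 8.2, 0.15], [0, 0, 0, 8.2, 0.15], [0, 0, 0, 8.2, 0.15], [0, 0, 0, 8.2, 0.15], [0, 0, 0, 8.2, 0.15], [0, 0, 0, 8.2, 0.15], [0, 0, 0, 8.2, 0.15], [0, 0, 0, 8.2, 0.15], [0, 0, 0, 8.2, 0.15], [0, 0, 0, 8.2, 0.15]])

```text
time: 2.1
eef_pos: [0.5304, 0.3179, 0.2306]
tcp_rot: [-0.531, -0.467, 0.532, -0.467]
contact_force: [-0.2, -0.1, 0.0]
opening: 0.149
```

```bash
python3 -c "
from h import *
go(.4165,-.183,.10,82.7)"
```

```text
t 2.1 tcp [0.5304 0.3179 0.2306] head 82.6 F [-0.2 -0.1  0. ] op 0.15 | shift cm [13.1  -4.84 51.13] turn -0.1
```

Emit:
drive_tool(steps=[[0.2, -0.4, 4.6, 0, 0.15], [0.2, -0.4, 4.6, 0, 0.15], [0.2, -0.4, 4.6, 0, 0.15], [0.2, -0.4, 4.6, 0, 0.15], [0.2, -0.4, 4.6, 0, 0.15], [0.2, -0.4, 4.6, 0, 0.15], [0.2, -0.4, 4.6, 0, 0.15], [0.2, -0.4, 4.6, 0, 0.15], [0.2, -0.4, 4.6, 0, 0.15], [0.2, -0.4, 4.6, 0, 0.15]])

```text
time: 3.1
eef_pos: [0.4336, -0.1351, 0.211]
tcp_rot: [0.53, 0.468, -0.53, 0.468]
contact_force: [1.1, 0.2, 1.1]
opening: 0.153
```

```bash
python3 -c "
from h import *
go(.4165,-.183,.008,82.7)"
```

```text
t 3.1 tcp [ 0.4336 -0.1351  0.211 ] head 82.9 F [1.1 0.2 1.1] op 0.15 | shift cm [20.3  -1.11  4.97] turn 0.2
```

Emit:
drive_tool(steps=[[0, -0.3, 2.0, 0, 0.15], [0, -0.3, 2.0, 0, 0.15], [2, 0, 0, 0, 0.15], [3, 0, 0, 0, 0.15], [3, 0, 0, 0, 0.15], [3, 0, 0, 0, 0.15], [3, 0, 0, 0, 0.15], [2, 0, 0, 0, 0.15], [0, 0, 0, 0, 0.15], [0, 0, 0, 0, 0.15]])

```text
time: 4.1
eef_pos: [0.4236, -0.1724, 0.0513]
tcp_rot: [-0.53, -0.469, 0.53, -0.468]
contact_force: [-0.6, 0.7, 0.5]
opening: 0.149
```

```bash
python3 - <<'E'
from h import *
go(.4165,-.183,.008,82.7)
a=cam('top')['frame'][165:275,200:300,::-1]; b=cam('side')['frame'][180:270,130:280,::-1]
a=cv2.resize(a,(400,440),interpolation=cv2.INTER_CUBIC); b=cv2.resize(b,(400,240),interpolation=cv2.INTER_CUBIC); b=cv2.copyMakeBorder(b,0,200,0,0,cv2.BORDER_CONSTANT)
cv2.imwrite('pics/chk1.png',cv2.convertScaleAbs(np.hstack([a,b]),alpha=1.6))
E
```

```text
t 4.1 tcp [ 0.4236 -0.1724  0.0513] head 82.9 F [-0.6  0.7  0.5] op 0.15 | shift cm [ 4.33 -0.57  1.14] turn 0.2
```

View pics/chk1.png

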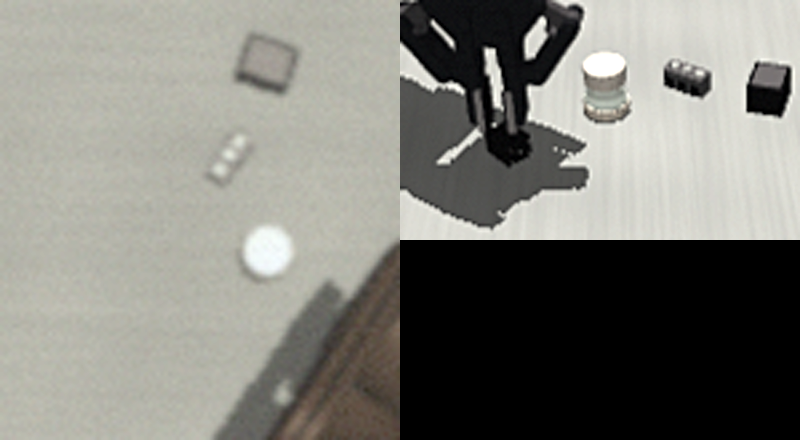

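Relay sits in front of the fingers (side crop, about (510,150)). The jar, terminal and transformer are untouched, and the arm hides the relay from above. Next: back off, lower and push.

Emit:
drive_tool(steps=[[0, -0.6, 1.2, 0, 0.15], [1, 0, 0, 0, 0.15], [1.2, 0, 0, 0, 0.15], [1.2, 0, 0, 0, 0.15], [0.8, 0, 0, 0, 0.15], [0, 0, 0, 0, 0.15], [0, 0, 0, 0, 0.15]])

```text
time: 4.9
eef_pos: [0.4162, -0.1834, 0.0089]
tcp_rot: [-0.53, -0.469, 0.53, -0.468]
contact_force: [0.5, -0.3, 0.9]
opening: 0.151
```

```bash
python3 - <<'E'
from h import *
go(.4690,.2285,.008,82.7)
E
```

```text
t 4.9 tcp [ 0.4162 -0.1834  0.0089] head 83.0 F [ 0.5 -0.3  0.9] op 0.15 | shift cm [  0.11   0.19 -41.53] turn 0.3
```

Emit:
drive_tool(steps=[[0, 0, -0.6, 0, 0.15], [0, 0, -1.0, 0, 0.15], [0, 0, -1.2, 0, 0.15], [0, 0, -1.2, 0, 0.15], [0, 0, -1.2, 0, 0.15], [0, 0, -1.2, 0, 0.15], [0, 0, -1.2, 0, 0.15], [0, 0, -1.2, 0, 0.15], [0, 0, -1.2, 0, 0.15], [0, 0, -1.0, 0, 0.15]])

```text
time: 5.9
eef_pos: [0.4299, -0.0735, 0.0093]
tcp_rot: [-0.53, -0.468, 0.53, -0.468]
contact_force: [0.0, 0.2, 0.5]
opening: 0.152
```

```bash
python3 - <<'E'
from h import *
go(.4690,.2285,.008,82.7)
a=cam('top')['frame'][165:275,100:300,::-1]; b=cam('side')['frame'][120:270,130:280,::-1]
a=cv2.resize(a,(500,275),interpolation=cv2.INTER_CUBIC); b=cv2.resize(b,(300,300),interpolation=cv2.INTER_CUBIC); a=cv2.copyMakeBorder(a,0,25,0,0,cv2.BORDER_CONSTANT)
cv2.imwrite('pics/chk2.png',cv2.convertScaleAbs(np.hstack([a,b]),alpha=1.6))
E
```

```text
t 5.9 tcp [ 0.4299 -0.0735  0.0093] head 83.0 F [0.  0.2 0.5] op 0.15 | shift cm [  0.13   0.18 -30.45] turn 0.3
```

View pics/chk2.png

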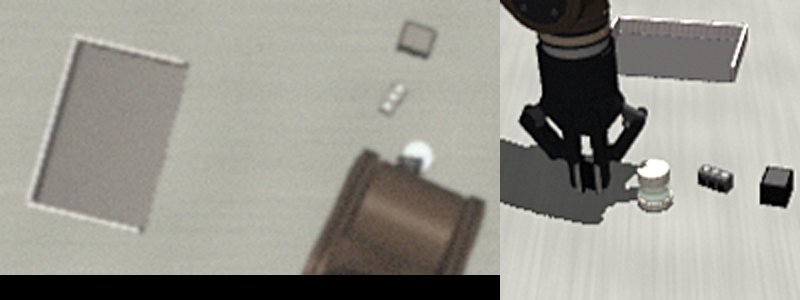

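The top view hides the relay under the arm. The side view shows it has left its old spot (crop (80,226) is now bare bench), and the jar is still in place. I'll continue pushing and check with the wrist camera.

Emit:
drive_tool(steps=[[0, 0, -0.8, 0, 0.15], [0, 0, -1.2, 0, 0.15], [0, 0, -1.2, 0, 0.15], [0, 0, -1.2, 0, 0.15], [0, 0, -1.2, 0, 0.15], [0, 0, -1.2, 0, 0.15], [0, 0, -1.2, 0, 0.15], [0, 0, -1.2, 0, 0.15], [0, 0, -1.2, 0, 0.15], [0, 0, -1.0, 0, 0.15]])

```text
time: 7.0
eef_pos: [0.4439, 0.0397, 0.0093]
tcp_rot: [-0.53, -0.468, 0.53, -0.468]
contact_force: [-0.3, -0.7, 0.2]
opening: 0.149
```

```bash
python3 - <<'E'
from h import *
go(.4690,.2285,.008,82.7)
c=cam('wrist');b=cam('side')['frame'][120:240,130:290,::-1]; t=cam('top')['frame'][165:275,100:300,::-1]
a=cv2.resize(c['frame'][:,:,::-1],(400,300)); b=cv2.resize(b,(400,300),interpolation=cv2.INTER_CUBIC); t=cv2.resize(t,(400,220))
t=cv2.hconcat([t,np.zeros_like(t)])
cv2.imwrite('pics/chk3.png',cv2.convertScaleAbs(np.vstack([np.hstack([a,b]),t]),alpha=1.6))
E
```

```text
t 7.0 tcp [0.4439 0.0397 0.0093] head 83.0 F [-0.3 -0.7  0.2] op 0.15 | shift cm [  0.13   0.18 -19.05] turn 0.3
```

View pics/chk3.png

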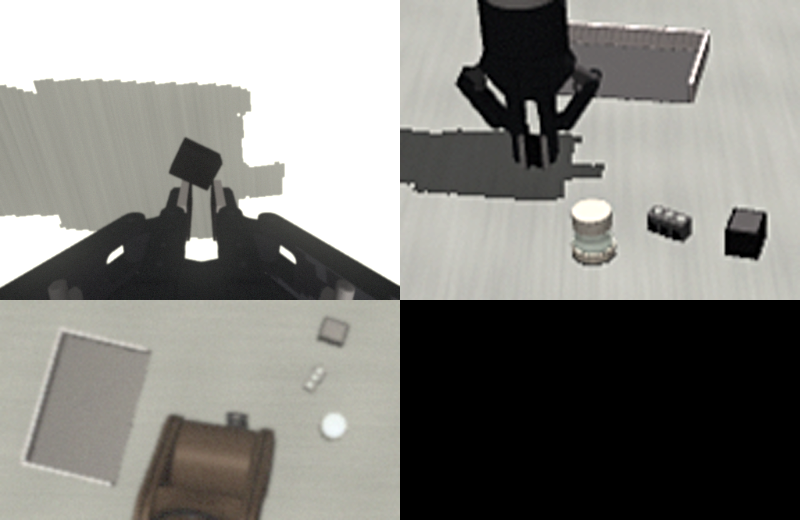

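The wrist view shows the relay at (196,163), right in front of both fingers and nearly centred. I'll push it home.

Emit:
drive_tool(steps=[[0, 0, -0.8, 0, 0.15], [0, 0, -1.2, 0, 0.15], [0, 0, -1.2, 0, 0.15], [0, 0, -1.2, 0, 0.15], [0, 0, -1.2, 0, 0.15], [0, 0, -1.2, 0, 0.15], [0, 0, -1.2, 0, 0.15], [0, 0, -1.2, 0, 0.15], [0, 0, -1.2, 0, 0.15], [0, 0, -1.2, 0, 0.15]])

```text
time: 8.15
eef_pos: [0.4581, 0.1547, 0.0093]
tcp_rot: [-0.53, -0.468, 0.53, -0.468]
contact_force: [-0.2, 0.5, 0.4]
opening: 0.149
```

Emit:
drive_tool(steps=[[0, 0, -1.2, 0, 0.15], [0, 0, -1.2, 0, 0.15], [0, 0, -1.2, 0, 0.15], [0, 0, -1.2, 0, 0.15], [0, 0, -1.0, 0, 0.15], [0, 0, -0.8, 0, 0.15], [0, 0, -0.5, 0, 0.15], [0, 0, 0, 0, 0.15], [0, 0, 0, 0, 0.15]])

```text
time: 9.05
eef_pos: [0.4667, 0.2241, 0.0093]
tcp_rot: [-0.53, -0.468, 0.53, -0.468]
contact_force: [-1.0, -0.3, -0.2]
opening: 0.148
```

```bash
python3 - <<'E'
from h import *
go(.4690,.2285,.008,82.7)
c=cam('wrist');b=cam('side')['frame'][120:240,130:290,::-1]
a=cv2.resize(c['frame'][:,:,::-1],(400,300)); b=cv2.resize(b,(400,300),interpolation=cv2.INTER_CUBIC)
cv2.imwrite('pics/chk4.png',cv2.convertScaleAbs(np.hstack([a,b]),alpha=1.6))
E
```

```text
t 9.05 tcp [0.4667 0.2241 0.0093] head 82.9 F [-1.  -0.3 -0.2] op 0.15 | shift cm [ 0.13  0.17 -0.47] turn 0.2
```

View pics/chk4.png

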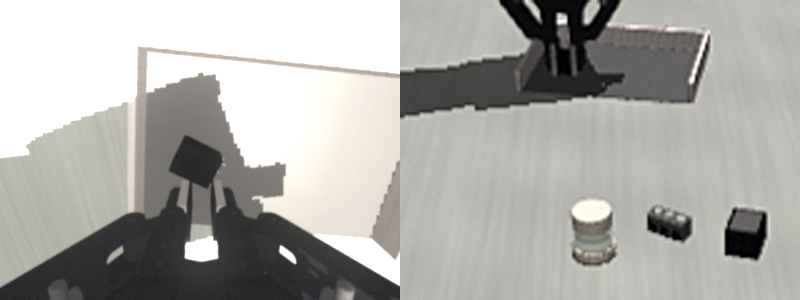

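The relay is inside the tray, at wrist picture (196,163), well past the mouth. The jar hasn't moved. I'll lift and go on to the terminal.

Emit:
drive_tool(steps=[[0, 0, 1.0, 0, 0.15], [-3, 0, 0, 0, 0.15], [-4, 0, 0, 0, 0.15], [-4, 0, 0, -7.3, 0.15], [0, 0, 0, -7.3, 0.15], [0, 0, 0, 0, 0.15], [0, 0, 0, 0, 0.15]])

```text
time: 9.85
eef_pos: [0.4648, 0.2135, 0.1185]
tcp_rot: [0.466, 0.531, -0.467, 0.531]
contact_force: [0.6, -0.7, -0.6]
opening: 0.152
```

```bash
python3 -c "
from h import *
go(.567,-.112,.10,97.6)"
```

```text
t 9.85 tcp [0.4648 0.2135 0.1185] head 97.4 F [ 0.6 -0.7 -0.6] op 0.15 | shift cm [ 1.85  5.98 33.59] turn -0.2
```

Emit:
drive_tool(steps=[[0, 0.7, 4, 0, 0.15], [0, 0.7, 4, 0, 0.15], [0, 0.7, 4, 0, 0.15], [0, 0.7, 4, 0, 0.15], [0, 0.7, 4, 0, 0.15], [0, 0.7, 4, 0, 0.15], [0, 0.7, 4, 0, 0.15], [0, 0.7, 4, 0, 0.15], [0, 0.4, 1.6, 0, 0.15], [0, 0, 0, 0, 0.15]])

```text
time: 10.85
eef_pos: [0.5688, -0.1127, 0.1179]
tcp_rot: [0.467, 0.532, -0.467, 0.53]
contact_force: [0.3, -0.3, -0.3]
opening: 0.15
```

Emit:
drive_tool(steps=[[2, 0, 0, 0, 0.15], [2, 0, 0, 0, 0.15], [1, 0, 0, 0, 0.15], [0, 0, 0, 0, 0.15], [0, 0, 0, 0, 0.15]])

```text
time: 11.35
eef_pos: [0.5691, -0.1101, 0.0694]
tcp_rot: [0.466, 0.532, -0.466, 0.532]
contact_force: [0.3, -0.1, -0.8]
opening: 0.152
```

```bash
python3 - <<'E'
from h import *
go(.567,-.112,.009,97.6)
c=cam('wrist');b=cam('side')['frame'][120:240,130:290,::-1]
a=cv2.resize(c['frame'][:,:,::-1],(400,300)); b=cv2.resize(b,(400,300),interpolation=cv2.INTER_CUBIC)
cv2.imwrite('pics/chk5.png',cv2.convertScaleAbs(np.hstack([a,b]),alpha=1.6))
E
```

```text
t 11.35 tcp [ 0.5691 -0.1101  0.0694] head 97.6 F [ 0.3 -0.1 -0.8] op 0.15 | shift cm [ 6.04 -0.23  0.16] turn -0.0
```

View pics/chk5.png

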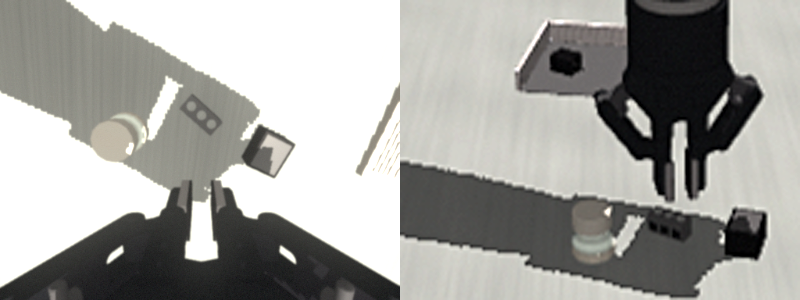

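The wrist view shows the terminal at (200,112), centred ahead of the fingers with the jar left and the transformer right. Both have clearance. In the side view the relay lies in the tray. I'll lower and push.

Emit:
drive_tool(steps=[[1.5, 0, 0, 0, 0.15], [1.5, -0.2, 0.1, 0, 0.15], [1.5, 0, 0.1, 0, 0.15], [1.3, 0, 0, 0, 0.15], [0.2, 0, 0, 0, 0.15], [0, 0, 0, 0, 0.15]])

```text
time: 12.05
eef_pos: [0.5668, -0.113, 0.0082]
tcp_rot: [0.466, 0.532, -0.466, 0.531]
contact_force: [0.2, -0.2, -0.1]
opening: 0.153
```

Emit:
drive_tool(steps=[[0, 0, -0.5, 0, 0.15], [0, 0, -0.7, 0, 0.15], [0, 0, -0.7, 0, 0.15], [0, 0, -0.7, 0, 0.15], [0, 0, -0.7, 0, 0.15], [0, 0, -0.7, 0, 0.15], [0, 0, -0.7, 0, 0.15], [0, 0, -0.7, 0, 0.15], [0, 0, -0.7, 0, 0.15], [0, 0, -0.7, 0, 0.15]])

```text
time: 13.05
eef_pos: [0.5584, -0.0453, 0.0093]
tcp_rot: [0.466, 0.532, -0.466, 0.532]
contact_force: [-0.6, -0.3, 0.6]
opening: 0.152
```

```bash
python3 - <<'E'
from h import *
go(.521,.228,.009,97.6)
c=cam('wrist');b=cam('side')['frame'][120:240,130:290,::-1]
a=cv2.resize(c['frame'][:,:,::-1],(400,300)); b=cv2.resize(b,(400,300),interpolation=cv2.INTER_CUBIC)
cv2.imwrite('pics/chk6.png',cv2.convertScaleAbs(np.hstack([a,b]),alpha=1.6))
E
```

```text
t 13.05 tcp [ 0.5584 -0.0453  0.0093] head 97.5 F [-0.6 -0.3  0.6] op 0.15 | shift cm [  0.03  -0.12 -27.58] turn -0.1
```

View pics/chk6.png

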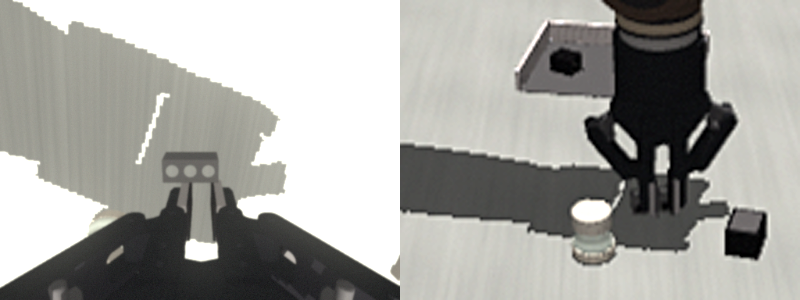

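The terminal has squared up against both fingertips at (190,167), about 8 mm left of centre and stable. The jar and transformer haven't moved. I'll keep pushing with a slight drift to the right.

Emit:
drive_tool(steps=[[0, 0.03, -0.8, 0, 0.15], [0, 0.03, -1.1, 0, 0.15], [0, 0.03, -1.1, 0, 0.15], [0, 0.03, -1.1, 0, 0.15], [0, 0.03, -1.1, 0, 0.15], [0, 0.03, -1.1, 0, 0.15], [0, 0.03, -1.1, 0, 0.15], [0, 0.03, -1.1, 0, 0.15], [0, 0.03, -1.1, 0, 0.15], [0, 0.03, -1.1, 0, 0.15]])

```text
time: 14.15
eef_pos: [0.5473, 0.0616, 0.0093]
tcp_rot: [0.466, 0.532, -0.466, 0.532]
contact_force: [-0.1, 0.0, 0.2]
opening: 0.148
```

Emit:
drive_tool(steps=[[0, 0.03, -1.1, 0, 0.15], [0, 0.03, -1.1, 0, 0.15], [0, 0.03, -1.1, 0, 0.15], [0, 0.03, -1.1, 0, 0.15], [0, 0.03, -1.1, 0, 0.15], [0, 0.03, -1.1, 0, 0.15], [0, 0.03, -1.1, 0, 0.15], [0, 0.03, -1.1, 0, 0.15], [0, 0.03, -1.1, 0, 0.15], [0, 0.03, -1.1, 0, 0.15]])

```text
time: 15.15
eef_pos: [0.5358, 0.171, 0.0093]
tcp_rot: [0.466, 0.532, -0.466, 0.532]
contact_force: [0.4, 0.4, 0.5]
opening: 0.152
```

Emit:
drive_tool(steps=[[0, 0, -1.1, 0, 0.15], [0, 0, -1.1, 0, 0.15], [0, 0, -1.0, 0, 0.15], [0, 0, -0.8, 0, 0.15], [0, 0, -0.5, 0, 0.15], [0, 0, 0, 0, 0.15], [0, 0, 0, 0, 0.15]])

```text
time: 15.85
eef_pos: [0.5301, 0.2147, 0.0093]
tcp_rot: [0.466, 0.532, -0.466, 0.532]
contact_force: [0.8, -0.3, -0.8]
opening: 0.147
```

```bash
python3 - <<'E'
from h import *
go(.521,.228,.009,97.6)
c=cam('wrist');save(c,'w7.png')
E
```

```text
t 15.85 tcp [0.5301 0.2147 0.0093] head 97.5 F [ 0.8 -0.3 -0.8] op 0.15 | shift cm [ 0.03 -0.72 -1.44] turn -0.1
```

The terminal should be about 5 cm past the mouth. Next the transformer.

Emit:
drive_tool(steps=[[0, 0, 1.0, 0, 0.15], [-3, 0, 0, 0, 0.15], [-4, 0, 0, 0, 0.15], [-4, 0, 0, -3.7, 0.15], [0, 0, 0, 0, 0.15], [0, 0, 0, 0, 0.15]])

```text
time: 16.5
eef_pos: [0.5324, 0.2041, 0.1208]
tcp_rot: [0.45, 0.546, -0.448, 0.547]
contact_force: [-0.2, -0.5, -0.7]
opening: 0.149
```

```bash
python3 -c "
from h import *
go(.634,-.140,.069,101.2)"
```

```text
t 16.5 tcp [0.5324 0.2041 0.1208] head 101.2 F [-0.2 -0.5 -0.7] op 0.15 | shift cm [ 5.2   3.29 35.73] turn -0.0
```

Emit:
drive_tool(steps=[[0, 0.4, 4, 0, 0.15], [0, 0.4, 4, 0, 0.15], [0, 0.4, 4, 0, 0.15], [0, 0.4, 4, 0, 0.15], [0, 0.4, 4, 0, 0.15], [0, 0.4, 4, 0, 0.15], [0, 0.4, 4, 0, 0.15], [0, 0.4, 4, 0, 0.15], [0, 0.1, 3.7, 0, 0.15], [0, 0, 0, 0, 0.15]])

```text
time: 17.5
eef_pos: [0.6327, -0.1436, 0.1171]
tcp_rot: [0.449, 0.546, -0.451, 0.545]
contact_force: [0.3, 0.4, 0.7]
opening: 0.147
```

Emit:
drive_tool(steps=[[2, 0, 0, 0, 0.15], [2, 0, 0, 0, 0.15], [1, 0, 0, 0, 0.15], [0, 0, 0, 0, 0.15], [0, 0, 0, 0, 0.15]])

```text
time: 18.0
eef_pos: [0.6331, -0.1385, 0.069]
tcp_rot: [0.448, 0.547, -0.449, 0.546]
contact_force: [0.3, -0.7, 0.9]
opening: 0.146
```

```bash
python3 - <<'E'
from h import *
go(.634,-.140,.009,101.2)
c=cam('wrist');b=cam('side')['frame'][120:240,130:290,::-1]
a=cv2.resize(c['frame'][:,:,::-1],(400,300)); b=cv2.resize(b,(400,300),interpolation=cv2.INTER_CUBIC)
w=cv2.resize(cv2.imread('pics/w7.png'),(400,300))
cv2.imwrite('pics/chk7.png',cv2.convertScaleAbs(np.vstack([np.hstack([a,b]),np.hstack([w,0*w])]),alpha=1.6))
E
```

```text
t 18.0 tcp [ 0.6331 -0.1385  0.069 ] head 101.3 F [ 0.3 -0.7  0.9] op 0.15 | shift cm [6.   0.07 0.17] turn 0.1
```

View pics/chk7.png

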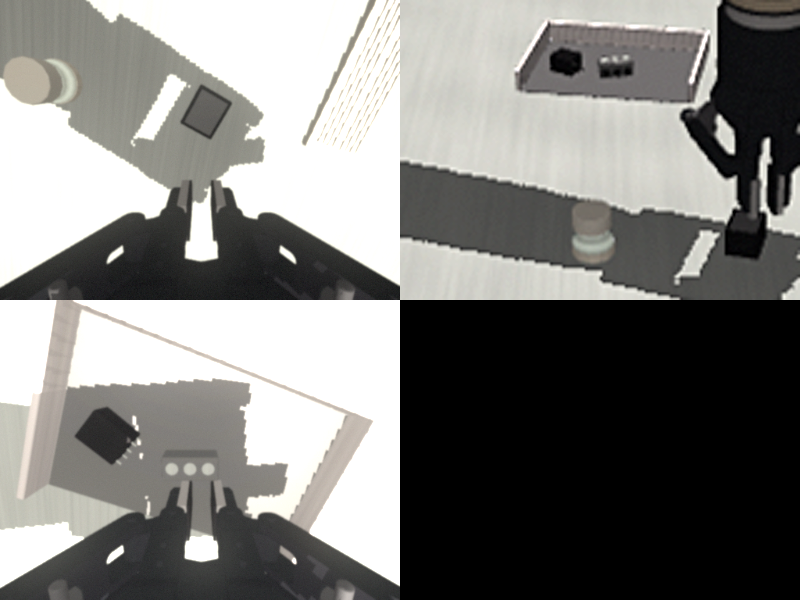

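The side view shows relay and terminal in the tray, at (565,62) and (616,66). The saved wrist picture shows the terminal well inside. The transformer is at (206,112), centred in front of the fingers. I'll lower and push.

Emit:
drive_tool(steps=[[1.5, 0.1, 0.1, 0, 0.15], [1.5, 0.1, 0.1, 0, 0.15], [1.5, 0, 0.1, 0, 0.15], [1.3, 0, 0, 0, 0.15], [0.2, 0, 0, 0, 0.15], [0, 0, 0, 0, 0.15]])

```text
time: 18.7
eef_pos: [0.6352, -0.1412, 0.008]
tcp_rot: [0.448, 0.547, -0.449, 0.546]
contact_force: [0.2, -0.1, 0.7]
opening: 0.148
```

Emit:
drive_tool(steps=[[0, 0, -0.5, 0, 0.15], [0, 0, -0.7, 0, 0.15], [0, 0, -0.7, 0, 0.15], [0, 0, -0.7, 0, 0.15], [0, 0, -0.7, 0, 0.15], [0, 0, -0.7, 0, 0.15], [0, 0, -0.7, 0, 0.15], [0, 0, -0.7, 0, 0.15], [0, 0, -0.7, 0, 0.15], [0, 0, -0.9, 0, 0.15]])

```text
time: 19.7
eef_pos: [0.6222, -0.0724, 0.0094]
tcp_rot: [0.449, 0.546, -0.449, 0.547]
contact_force: [-0.4, -1.2, 0.8]
opening: 0.147
```

Emit:
drive_tool(steps=[[0, 0, -1.1, 0, 0.15], [0, 0, -1.1, 0, 0.15], [0, 0, -1.1, 0, 0.15], [0, 0, -1.1, 0, 0.15], [0, 0, -1.1, 0, 0.15], [0, 0, -1.1, 0, 0.15], [0, 0, -1.1, 0, 0.15], [0, 0, -1.1, 0, 0.15], [0, 0, -1.1, 0, 0.15], [0, 0, -1.0, 0, 0.15]])

```text
time: 20.7
eef_pos: [0.6007, 0.035, 0.0093]
tcp_rot: [0.449, 0.547, -0.449, 0.547]
contact_force: [0.1, -0.7, 0.7]
opening: 0.15
```

```bash
python3 - <<'E'
from h import *
go(.570,.187,.009,101.2)
c=cam('wrist');b=cam('side')['frame'][120:240,130:290,::-1]
a=cv2.resize(c['frame'][:,:,::-1],(400,300)); b=cv2.resize(b,(400,300),interpolation=cv2.INTER_CUBIC)
cv2.imwrite('pics/chk8.png',cv2.convertScaleAbs(np.hstack([a,b]),alpha=1.6))
E
```

```text
t 20.7 tcp [0.6007 0.035  0.0093] head 101.3 F [ 0.1 -0.7  0.7] op 0.15 | shift cm [  0.03  -0.05 -15.5 ] turn 0.1
```

View pics/chk8.png

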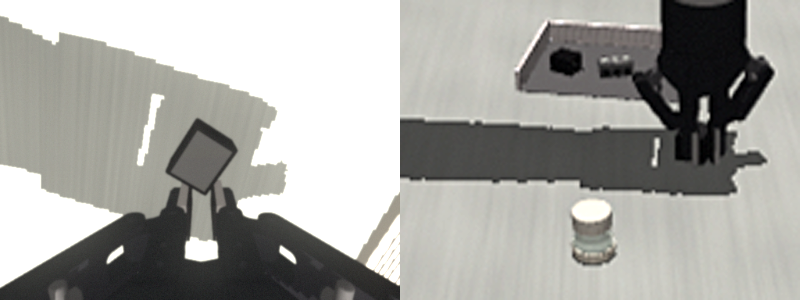

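The transformer is cradled with a corner between the two fingertips at (203,157), centred. I'll finish the push.

Emit:
drive_tool(steps=[[0, -0.02, -0.9, 0, 0.15], [0, -0.02, -1.1, 0, 0.15], [0, -0.02, -1.1, 0, 0.15], [0, -0.02, -1.1, 0, 0.15], [0, -0.02, -1.1, 0, 0.15], [0, -0.02, -1.1, 0, 0.15], [0, 0, -1.1, 0, 0.15], [0, 0, -1.1, 0, 0.15], [0, 0, -1.1, 0, 0.15], [0, 0, -1.1, 0, 0.15]])

```text
time: 21.8
eef_pos: [0.5733, 0.1353, 0.0081]
tcp_rot: [0.44, 0.55, -0.454, 0.546]
contact_force: [-16.5, -22.4, 9.7]
opening: 0.15
```

Emit:
drive_tool(steps=[[0, 0, -1.1, 0, 0.15], [0, 0, -1.0, 0, 0.15], [0, 0, -1.0, 0, 0.15], [0, 0, -0.8, 0, 0.15], [0, 0, -0.4, 0, 0.15], [0, 0, 0, 0, 0.15], [0, 0, 0, 0, 0.15]])

```text
time: 22.5
eef_pos: [0.5705, 0.1822, 0.0094]
tcp_rot: [0.449, 0.547, -0.448, 0.547]
contact_force: [-0.2, -0.4, -0.3]
opening: 0.149
```

Emit:
drive_tool(steps=[[0, 0, 0.6, 0, 0.15], [0, 0, 1.0, 0, 0.15], [-3, 0, 0, 0, 0.15], [-4, 0, 0, 0, 0.15], [-4, 0, 3, 0, 0.15], [-4, 0, 4, 0, 0.15], [0, 0, 4, 0, 0.15], [0, 0, 4, 0, 0.15], [0, 0, 4, 0, 0.15], [0, 0, 0, 0, 0.15]])

```text
time: 23.5
eef_pos: [0.6104, -0.0211, 0.1551]
tcp_rot: [0.45, 0.544, -0.45, 0.546]
contact_force: [1.1, 0.1, -1.4]
opening: 0.15
```

```bash
python3 - <<'E'
from h import *
go(.570,.187,.009,101.2)
t=cam('top')['frame'][115:285,100:400,::-1];b=cam('side')['frame'][110:250,130:350,::-1]
t0=cv2.resize(cam('top')['frame'][175:265,105:215,::-1],(400,327),interpolation=cv2.INTER_CUBIC); b=cv2.resize(b,(400,255),interpolation=cv2.INTER_CUBIC); t=cv2.resize(t,(400,227))
p=lambda a:cv2.copyMakeBorder(a,0,327-a.shape[0],0,0,cv2.BORDER_CONSTANT)
cv2.imwrite('pics/chk9.png',cv2.convertScaleAbs(np.vstack([np.hstack([t0,p(b)]),np.hstack([t,0*t])]),alpha=1.6))
E
```

```text
t 23.5 tcp [ 0.6104 -0.0211  0.1551] head 100.9 F [ 1.1  0.1 -1.4] op 0.15 | shift cm [ 14.57  -0.05 -21.23] turn -0.3
```

View pics/chk9.png

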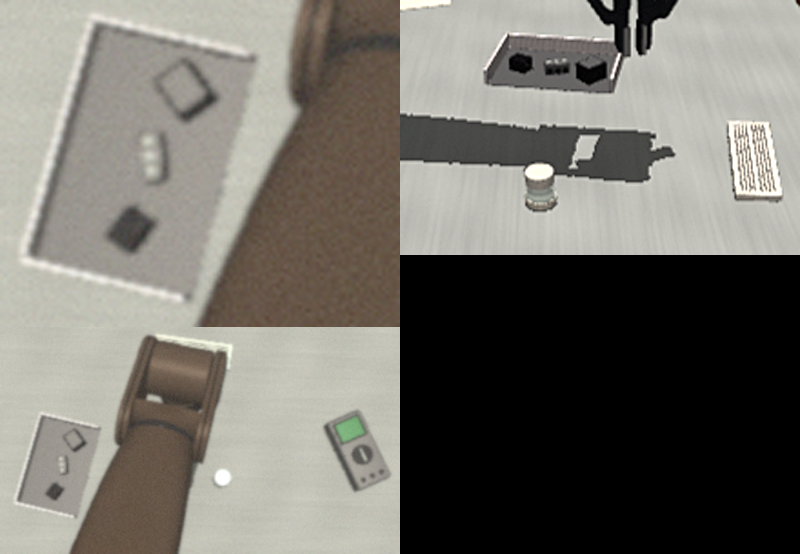

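The final view shows transformer, terminal and relay all in the tray, at enlarged-crop (186,90), (152,157) and (131,229), with the mouth line to their right. The jar (266.5,228), meter (368,209) and breadboard (side 325,198) are on their original pixels. The arm is clear of everything.

```bash
python3 - <<'E'
from h import *
import pickle
c=pickle.load(open('top.pkl','rb')); mb=np.array([.4144,.1998]); xt=np.array([.204,.979])
for n,u,v,z in[('relay',131,229,.02),('term',152,157,.018),('trafo',186,90,.026)]:
    w=px2w(c,105+u*110/400-.4,175+v*90/327-.4,z)[:2]; print(n,w.round(3),'depth',((w-mb)@xt).round(3))
print(sign_off())
E
```

```text
relay [0.465 0.243] depth 0.052
term [0.518 0.231] depth 0.052
trafo [0.568 0.206] depth 0.038
the job is handed in; nothing more can be done
None
```

All three components are in the catch tray. I pushed the relay, then the terminal, then the transformer through the open side with the nearly shut fingertips, without gripping or lifting any of them, and handed the job in at about 24 s.

- **In the tray:** the last top view puts the centres about 52 mm (relay), 52 mm (terminal) and 38 mm (transformer) past the open edge. The transformer's rearmost corner is roughly 15 mm inside.
- **Bystanders:** the jar, meter and breadboard are at the same picture positions as at the start, to about a pixel (roughly 2 mm). The arm was clear of everything at hand-in.
- **One thing that disagreed:** during the last push one reading showed a brief wrist force of about 30 N. It was probably the transformer or a fingertip catching the end of the tray wall. I did not see the contact itself. It was back near zero at the next reading, and the transformer still ended up inside.

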